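Rack a circuit board tray and hold the carrier up

ROBOT

A 7-joint arm with a two-finger parallel gripper is mounted at the origin on the work surface. World frame = base frame: x ahead of the robot, y to its left, z up, the work surface at z = 0. Lengths are in m, angles in degrees, forces in N, time in s.
With the tool pointing down it reaches from about 0.35 to 0.9 m from the base axis. Payload 19.9 kg.
Tool frame: the origin (TCP) lies between the finger pads; the fingertips stand 8 mm ahead of it and the grasp point (between the pads) lies 11 mm behind it; z points along the fingers, y is the line along which they close (so a half turn about z gives the same grasp; the last joint's range is limited). The gripper opens to 85 mm and grips with 20 to 120 N. Pads are 22 mm wide; open, the fingers measure 114 mm over their backs; the gripper's body (76 mm by 85 mm) begins 54 mm behind the grasp point. The pads swing forward as they close: fully open they stand 13 mm farther back than shut.
Start: joints at [-76.862, 23.915, -0.59, 92.452, 0.269, 63.638, -3.037], TCP at [0.167, 0.602, 0.239] pointing down, gripper open.
Joint ranges: [-161.28, 161.28], [-22.2, 115.67], [-73.04, 71.86], [3.21, 147.25], [-68.34, 248.33], [10.77, 114.83], [-161.83, 161.83]. Speed limits (degrees/s): [108.29, 108.29, 136.94, 136.94, 172.46, 172.46, 172.46].

INTERFACE

Orientations are given as a 3x3 rotation matrix whose columns are the frame's x, y, z axes.
In Python, from cell import r gives the robot as it stands.
- The arm moves only by the tool arm_command, never from a script. Its argument "commands" is a list of rows, each an object with "dr": the turn, a rotation vector about the tool's x, y, z in degrees, a list of three; "offset": the shift along the tool's x, y, z in cm, a list of three; "fingers": the opening, from 0 (shut) to 1 (fully open). A call has exactly 8 rows; each row is the pose to reach, as a shift and turn from the pose commanded when the call began, along the tool's axes at that moment; what a row does not reach only later rows make up. A row lasts 1/10 s, in which the tool goes at most 50 mm and 8.59 degrees, less where a joint would pass 70% of its speed; a pose out of reach is approached as far as the arm can. A call with a gripper value outside its range is refused whole. The fingers move at their own pace and stop on an object; "newtons" is the grip in N (left out, the last holds). Time passes only in rows, so rows that repeat a pose let the fingers close, or fill a call up. It gives the time, the measured TCP pose, the force, the opening and the grip force at its end, in the units of the state.
- r.read_state(): the state, without advancing time (a new reading comes with each control period).
- r.grab_frame(name): name is "scene" or "top" or "wrist"; returns the picture (400x640x3 uint8, red, green, blue); there is no depth.
- r.camera_model(name): a dict with "K" (3x3 intrinsics, pixels), "rvec" (rotation vector, rad) and "tvec" (3), from world to camera coordinates, as OpenCV has them; the wrist camera has in their place "mount" (4x4, takes a point from camera to tool coordinates, whose origin is the TCP and whose axes are the flange's). Camera axes: x right, y down, z forward; pixel columns grow to the right and rows downward; lengths in m; the calibration is good to about 2 mm. A picture is of the moment at which its call begins: read the wrist's pose just before it. camera_model takes no time and is no camera call.
- r.finish_job(): hands the job in; it is judged then, once.
The state is a dict: "time_s": time; "joints": joint angles; "qvel": joint speeds; "joint_efforts": joint torques, N m; "position": TCP position; "orientation": TCP orientation; "contact_force": force on the tool from outside, world axes, zero at the start; "torque": the same for the moment, N m; "gripper_width": finger opening in m; "gripper_force": force on a finger pad.
Only numpy, scipy, OpenCV 4.12 (cv2) and the standard library are available. Lean on these libraries where they do the work, as an engineer would, in place of code of your own. Each camera call takes 0.05 s, during which the arm holds its last target. There are 200 camera calls.

TASK

On the repair bench, slide the black tray with the circuit board on it fully home into the open end of the metal carrier while the carrier stands on the bench. Then take the carrier by its top handle, lift it about 10 cm clear of the bench and hold it there level and still, with the tray and board in it; finish while holding it, do not put it down. Do not tip the carrier over, and leave the other things on the bench alone.

Things in the scene. Friction and masses are not known exactly. Their poses are not given: they have to be found in the camera images.
- carrier: Loose bare-aluminium carrier, 0.42 kg, on the bench: 140 mm long (own y), 118 mm wide (own x), 144 mm high. Origin: centre of its underside, z up. Slot along own y: open end at y -70 mm, back stop's inner face at y +70 mm. No floor: the tray slides on the bench between two walls 32 mm high (inner faces x +-55 mm); a leg (24 mm along y) rises from each wall's middle to the handle bar.
- carrier_mouth (a point): Centre of the carrier's open end at bench level (carrier y -70 mm). Walls flare out 16 mm further, to x +-66 mm. Each wall has a runner (10 mm wide, z 6 to 11 mm) and a lip above (10 mm wide, z 22 to 26 mm); the tray's flanges go between, 3 mm above the runner, 3 mm play each side. When lifted, the runners carry the tray by its flanges.
- carrier_handle (a point): Centre of the carrier's black handle bar, 136 mm above its underside, over its middle. The bar runs along the carrier's x, 110 mm free between the legs, 14 mm thick along the carrier's y, 16 mm high. Pinch it from above across its 14 mm. The loaded carrier (about 0.7 kg) balances within 5 mm of this point.
- tray: Loose black plastic tray, 0.16 kg, on the bench: shallow pan 138 mm long (own y), 80 mm wide (own x), end walls 12 mm and side walls 18 mm high; side flanges (z 14 to 18 mm) make it 104 mm wide. Origin: centre of the pan's underside, z up. Its +y end enters the carrier first, tray y along carrier y. Fully home this end meets the back stop: tray origin 1 mm past the carrier's along carrier y.
- tray_pull (a point): Point to grip on the tray's upright fin, at tray x 0, y -115 mm, z 30 mm. The fin is 14 mm thick along tray x, 26 mm long along tray y, z 4 to 44 mm, on a flat tongue (30 mm wide, 4 mm thick) that runs out from the pan's -y end to y -129 mm. Pinch it from above across its 14 mm. It stays outside the carrier.
- board: Loose green circuit board with components, 66 x 118 mm, 25 mm high, 0.10 kg, lying in the tray. Origin: centre of its underside, which lies on the pan floor 3 mm above the tray's origin.
- meter: Bystander: black multimeter 90 x 180 x 36 mm lying on the bench, origin at the centre of its underside. Leave alone.
- flux_bottle: Bystander: waisted white plastic flux bottle, 54 mm diameter, 135 mm high, origin at the centre of its underside. Leave alone.
- solder_plate: Bystander: bent steel soldering plate 90 x 120 x 30 mm, stained, open below, origin at bench level under its centre. Leave alone.
- spare_board: Bystander: second green circuit board 70 x 125 mm, 25 mm high, lying directly on the bench nearer the robot's base, origin at the centre of its underside. Leave alone.
Not all that is in view belongs to the job. Leave any orange look-alike of the board alone. There is more than one size of the carrier; the job needs the larger.

How it is judged:
By the outcome, as a careful person would: the job done as asked, in the order asked, and still so for the second after the job is handed in, while the arm keeps its last pose, push and grip.
It also fails if it takes over 72 s, if anything falls off the work surface, if the arm or the gripper's body presses on something with over 40 N, if the wrist force passes 120 N, or if a joint passes its speed limit or range.

## Working session

There is one attempt and no reset: what is moved stays moved. The work goes in short steps, Python scripts to look and compute and a tool call to move; the robot and the scene stay as the last step left them, time stands still between calls to the robot, and variables do not carry over. Pictures are saved under pics/ and viewed, at most 10 in all, crops included, and the job is handed in when it is done.

Besides the shell and the picture viewer there is one more tool, called after "Emit:" as name([rows], argument=value, ...), one row to a line, values as JSON. arm_command: Moves the arm, as the interface text tells. Its arguments: {"type":"object","properties":{"commands":{"type":"array","items":{"type":"object","properties":{"dr":{"type":"array","items":{"type":"number"}},"offset":{"type":"array","items":{"type":"number"}},"fingers":{"type":"number"}}}},"newtons":{"type":"number"}},"required":["commands"]}

```bash
mkdir -p pics
python3 - <<'E'
from cell import r
import cv2,numpy as np
s=r.read_state();print(s)
for n in("top","scene","wrist"):
    cv2.imwrite(f"pics/{n}0.png",r.grab_frame(n)[:,:,::-1]);m=r.camera_model(n);print(n,{k:np.round(v,4).tolist() for k,v in m.items()})
E
```

```text
{'time_s': 0.0, 'joints': array([-76.86164311,  23.94938531,  -0.58909119,  92.48348728,
         0.2688613 ,  63.63932797,  -3.03626054]), 'qvel': array([-0.06327682,  0.00523261, -0.03776349,  0.05614043,  0.01562893,
       -0.09510419, -0.0866583 ]), 'joint_efforts': array([-5.94709782e-04, -8.64460158e+01,  6.79139737e-01, -4.34897232e+01,
        1.91625132e-02,  7.66942394e-03, -4.31489775e-05]), 'position': array([0.16712528, 0.60190071, 0.23866065]), 'orientation': array([[-9.63553166e-01,  2.67516800e-01, -2.39365264e-04],
       [ 2.67516890e-01,  9.63552407e-01, -1.21313795e-03],
       [-9.38938058e-05, -1.23295716e-03, -9.99999236e-01]]), 'contact_force': array([0.22801308, 0.05382847, 0.78523626]), 'torque': array([-0.02337559,  0.00696406,  0.00201842]), 'gripper_force': 0.0, 'gripper_width': 0.08473307100988196}
top {'K': [[363.92, 0.0, 323.6731], [0.0, 363.92, 190.6522], [0.0, 0.0, 1.0]], 'rvec': [2.1292, -2.1556, 0.1834], 'tvec': [0.0444, 0.5739, 1.0797]}
scene {'K': [[411.2073, 0.0, 316.5873], [0.0, 411.2073, 190.5005], [0.0, 0.0, 1.0]], 'rvec': [1.7367, 1.7697, -0.7226], 'tvec': [-0.0538, -0.3089, 1.6344]}
wrist {'K': [[315.7167, 0.0, 320.8304], [0.0, 315.7167, 198.0191], [0.0, 0.0, 1.0]], 'mount': [[0.0003, -0.9563, -0.2923, 0.076], [1.0, 0.0004, -0.0002, 0.0005], [0.0003, -0.2923, 0.9563, -0.1352], [0.0, 0.0, 0.0, 1.0]]}
```

View pics/top0.png

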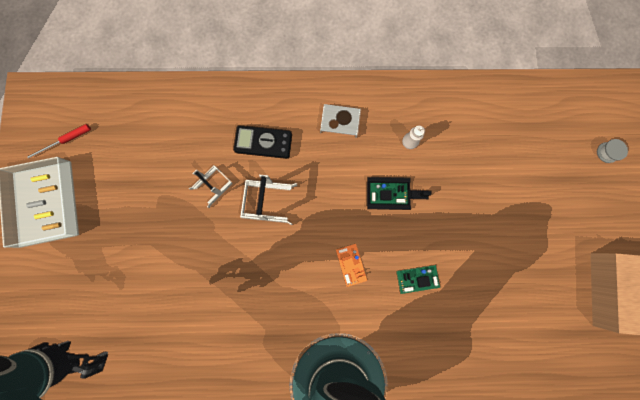

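View pics/scene0.png

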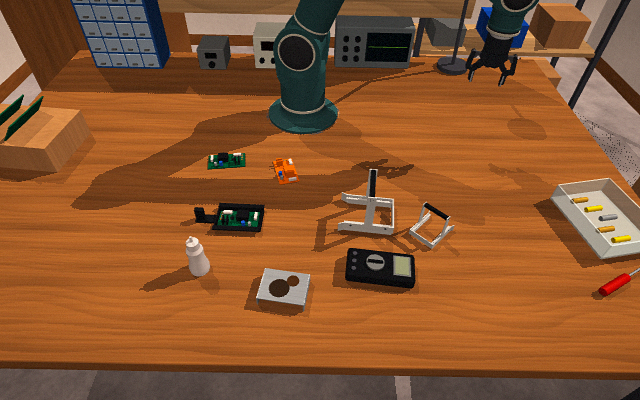

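Candidates for the carrier: the frame at (265,200) in the top view is larger, and the one at (210,183) is smaller, so I choose (265,200). For the tray with board: the black tray at (388,193) is the one; the spare board at (418,279) and the orange look-alike at (352,265) are not. I'll check this with one crop.

```bash
cat > h.py <<'E'
from cell import r
import cv2,numpy as np
def cam(n,s=None):
    m=r.camera_model(n);K=np.array(m["K"])
    if n!="wrist": return K,cv2.Rodrigues(np.array(m["rvec"],float))[0],np.array(m["tvec"],float).ravel()
    M=np.array(m["mount"]);R=s["orientation"]@M[:3,:3];p=s["position"]+s["orientation"]@M[:3,3]
    return K,R.T,-R.T@p
def proj(C,P): 
    K,R,t=C;q=(np.atleast_2d(P)@R.T+t)@K.T;return q[:,:2]/q[:,2:]
def back(C,uv,z):
    K,R,t=C;c=-R.T@t;d=np.c_[np.atleast_2d(uv),np.ones(len(np.atleast_2d(uv)))]@np.linalg.inv(K).T@R
    return c+d*((z-c[2])/d[:,2])[:,None]
E
python3 - <<'E'
from h import *
C=cam("top")
print(proj(C,[[0,0,0],[.167,.602,.239],[.5,0,0]]))
im=cv2.imread("pics/top0.png")[155:235,180:440];cv2.imwrite("pics/topc.png",cv2.resize(im,None,fx=3,fy=3,interpolation=cv2.INTER_CUBIC))
print(back(C,[[388,193],[424,195]],.02),back(C,[[262,197]],.14))
E
```

```text
[[338.62480693 384.08847506]
 [ 88.76379702 349.8095042 ]
 [335.54505678 215.87740698]]
[[ 0.56873068 -0.166659    0.02      ]
 [ 0.56099483 -0.28061521  0.02      ]] [[0.54308398 0.2124515  0.14      ]]
```

View pics/topc.png

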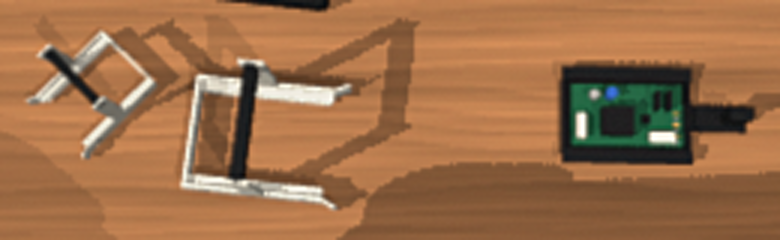

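The crop shows the larger carrier with its mouth facing right (-y), and the tray's fin on its -y side. This confirms the choice, so I'm moving above the tray.

Emit:
arm_command([
  {"offset": [-2, -2.4, -0.5]},
  {"offset": [-5, -6, -1]},
  {"offset": [-8, -9.6, -1.5]},
  {"offset": [-11, -13.2, -1.5]},
  {"offset": [-14, -16.8, -1.5]},
  {"offset": [-17, -20.5, -1.5]},
  {"offset": [-20, -24.2, -1.5]},
  {"offset": [-23, -28, -1.5]},
])

```text
schema error: expected keys dr, offset, fingers
```

Emit:
arm_command([
  {"offset": [-3, -3.6, 0]},
  {"offset": [-6, -7.2, 0]},
  {"offset": [-9, -10.8, 0]},
  {"offset": [-12, -14.4, 0]},
  {"offset": [-15, -18, 0]},
  {"offset": [-18, -21.6, 0]},
  {"offset": [-20, -24.2, 0]},
  {"offset": [-22, -26.6, 0]},
])

```text
schema error: expected keys dr, offset, fingers
```

Emit:
arm_command([
  {"offset": [-3, -3.6, 0], "dr": [0, 0, 8]},
  {"offset": [-6, -7.2, 0], "dr": [0, 0, 16]},
  {"offset": [-9, -10.8, 0], "dr": [0, 0, 24]},
  {"offset": [-12, -14.4, 0], "dr": [0, 0, 32]},
  {"offset": [-14, -16.8, 0], "dr": [0, 0, 40]},
  {"offset": [-16, -19, 0], "dr": [0, 0, 48]},
  {"offset": [-16.6, -19.8, 0], "dr": [0, 0, 56]},
  {"offset": [-16.6, -19.8, 0], "dr": [0, 0, 64]},
])

```text
schema error: expected keys dr, offset, fingers
```

Run:
```python
from h import *
s=r.read_state();print(s["position"],s["orientation"].round(3),s["joints"])
cv2.imwrite("pics/w1.png",r.grab_frame("wrist")[:,:,::-1])
np.savez("w1",p=s["position"],R=s["orientation"])
cv2.imwrite("pics/t1.png",r.grab_frame("top")[:,:,::-1])
```

```text
[0.16712987 0.60196356 0.23880891] [[-0.964  0.268 -0.   ]
 [ 0.268  0.964 -0.001]
 [-0.    -0.001 -1.   ]] [-76.85939065  23.93977959  -0.59203954  92.47750837   0.2680898
  63.63909502  -3.03643393]
```

View pics/w1.png

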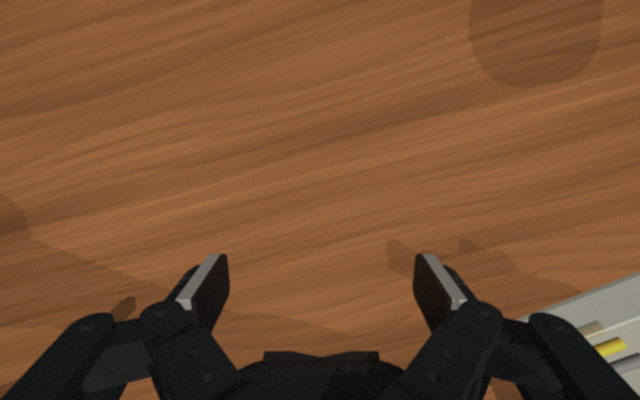

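The arm didn't move, since every row needs all three keys; this picture shows only bare bench at the start pose. I'll resend in full.

Emit:
arm_command([
  {"dr": [0, 0, 0], "offset": [-2, -2.4, -0.5], "fingers": 1},
  {"dr": [0, 0, 0], "offset": [-5, -6, -1], "fingers": 1},
  {"dr": [0, 0, 0], "offset": [-8, -9.6, -1.5], "fingers": 1},
  {"dr": [0, 0, 0], "offset": [-11, -13.2, -1.5], "fingers": 1},
  {"dr": [0, 0, 0], "offset": [-14, -16.8, -1.5], "fingers": 1},
  {"dr": [0, 0, 0], "offset": [-17, -20.5, -1.5], "fingers": 1},
  {"dr": [0, 0, 0], "offset": [-20, -24.2, -1.5], "fingers": 1},
  {"dr": [0, 0, 0], "offset": [-23, -28, -1.5], "fingers": 1},
])

```text
time_s: 1.05
position: [0.3143, 0.2691, 0.2544]
orientation: [[-0.964, 0.267, 0.0], [0.267, 0.964, 0.0], [-0.0, 0.001, -1.0]]
contact_force: [1.2, 0.5, 0.4]
gripper_width: 0.0854
gripper_force: 0.0
```

Emit:
arm_command([
  {"dr": [0, 0, 0], "offset": [-3, -3.6, 0], "fingers": 1},
  {"dr": [0, 0, 0], "offset": [-6, -7.2, 0], "fingers": 1},
  {"dr": [0, 0, 0], "offset": [-9, -10.8, 0], "fingers": 1},
  {"dr": [0, 0, 0], "offset": [-12, -14.4, 0], "fingers": 1},
  {"dr": [0, 0, 0], "offset": [-15, -18, 0], "fingers": 1},
  {"dr": [0, 0, 0], "offset": [-18, -21.6, 0], "fingers": 1},
  {"dr": [0, 0, 0], "offset": [-20, -24.2, 0], "fingers": 1},
  {"dr": [0, 0, 0], "offset": [-22, -26.6, 0], "fingers": 1},
])

```text
time_s: 1.85
position: [0.455, -0.0461, 0.2545]
orientation: [[-0.963, 0.268, 0.0], [0.268, 0.963, 0.0], [-0.0, 0.0, -1.0]]
contact_force: [0.8, 1.0, -0.3]
gripper_width: 0.0852
gripper_force: 0.0
```

Emit:
arm_command([
  {"dr": [0, 0, 8], "offset": [-3, -3.6, 0], "fingers": 1},
  {"dr": [0, 0, 16], "offset": [-6, -7.2, 0], "fingers": 1},
  {"dr": [0, 0, 24], "offset": [-9, -10.8, 0], "fingers": 1},
  {"dr": [0, 0, 32], "offset": [-12, -14.4, 0], "fingers": 1},
  {"dr": [0, 0, 40], "offset": [-14, -16.8, 0], "fingers": 1},
  {"dr": [0, 0, 48], "offset": [-16, -19, 0], "fingers": 1},
  {"dr": [0, 0, 56], "offset": [-16.6, -19.8, 0], "fingers": 1},
  {"dr": [0, 0, 64], "offset": [-16.6, -19.8, 0], "fingers": 1},
])

```text
time_s: 2.65
position: [0.5616, -0.2813, 0.254]
orientation: [[-0.175, 0.985, -0.001], [0.985, 0.175, -0.001], [-0.001, -0.001, -1.0]]
contact_force: [-0.6, 0.6, -0.1]
gripper_width: 0.0855
gripper_force: 0.0
```

Run:
```python
from h import *
s=r.read_state();print(s["time_s"],s["position"],s["orientation"].round(3),s["joints"])
cv2.imwrite("pics/w2.png",r.grab_frame("wrist")[:,:,::-1])
np.savez("w2",position=s["position"],orientation=s["orientation"])
cv2.imwrite("pics/t2.png",r.grab_frame("top")[:,:,::-1])
```

```text
2.65 [ 0.56160231 -0.28130466  0.25396391] [[-0.175  0.985 -0.001]
 [ 0.985  0.175 -0.001]
 [-0.001 -0.001 -1.   ]] [-11.11553356  30.97928542  49.90061759  92.29498875 -24.94058913
  68.53996227  54.10633181]
```

View pics/w2.png

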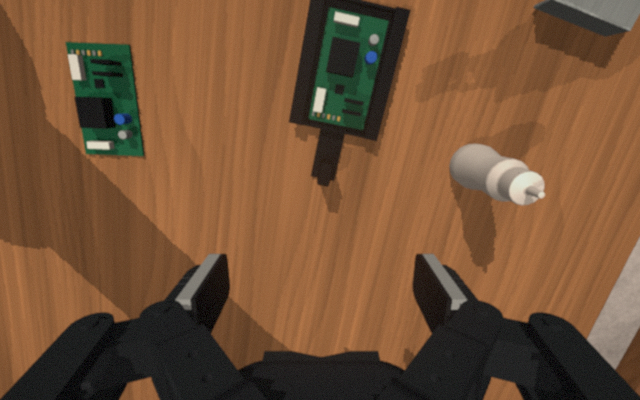

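The picture shows the tray upper middle: its near edge runs (290,123)-(375,139), with the fin at about (325,165). The spare board is at left and the bottle at right. Next a look at the carrier from above, then I'll measure both.

Emit:
arm_command([
  {"dr": [0, 0, 2], "offset": [4, 0.6, 0], "fingers": 1},
  {"dr": [0, 0, 4], "offset": [9, 1.4, 0], "fingers": 1},
  {"dr": [0, 0, 6], "offset": [14, 2.1, 0], "fingers": 1},
  {"dr": [0, 0, 8], "offset": [19, 2.9, 0], "fingers": 1},
  {"dr": [0, 0, 10], "offset": [24, 3.6, 0], "fingers": 1},
  {"dr": [0, 0, 12], "offset": [29, 4.4, 0], "fingers": 1},
  {"dr": [0, 0, 14], "offset": [34, 5.2, 0], "fingers": 1},
  {"dr": [0, 0, 16], "offset": [38, 5.8, 0], "fingers": 1},
])

```text
time_s: 3.55
position: [0.5489, 0.108, 0.2545]
orientation: [[0.091, 0.996, 0.0], [0.996, -0.091, 0.001], [0.001, 0.0, -1.0]]
contact_force: [1.4, -0.7, 0.6]
gripper_width: 0.0853
gripper_force: 0.0
```

Run:
```python
from h import *
s=r.read_state();print(s["time_s"],s["position"],s["orientation"].round(3),s["joints"])
im=r.grab_frame("wrist")[:,:,::-1].copy();cv2.imwrite("pics/w3.png",im)
np.savez("w3",position=s["position"],orientation=s["orientation"])
a=cv2.resize(cv2.imread("pics/w2.png")[0:200,280:420],None,fx=3,fy=3,interpolation=cv2.INTER_CUBIC)
cv2.imwrite("pics/w2c.png",a)
```

```text
3.55 [0.54888669 0.10796493 0.25449021] [[ 0.091  0.996  0.   ]
 [ 0.996 -0.091  0.001]
 [ 0.001  0.    -1.   ]] [-56.69142438  23.9301774   54.96378414 102.34887034 -21.55770467
  64.97528347   0.10538995]
```

View pics/w2c.png

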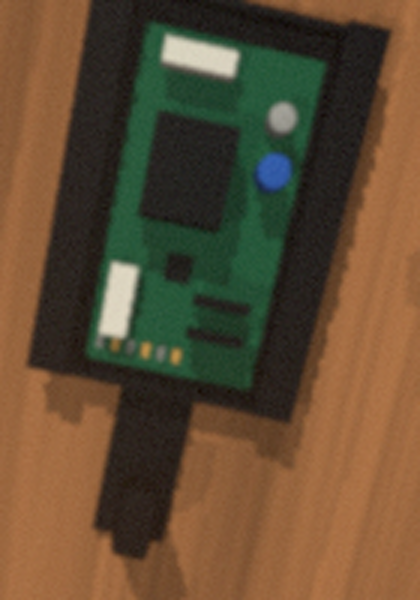

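View pics/w3.png

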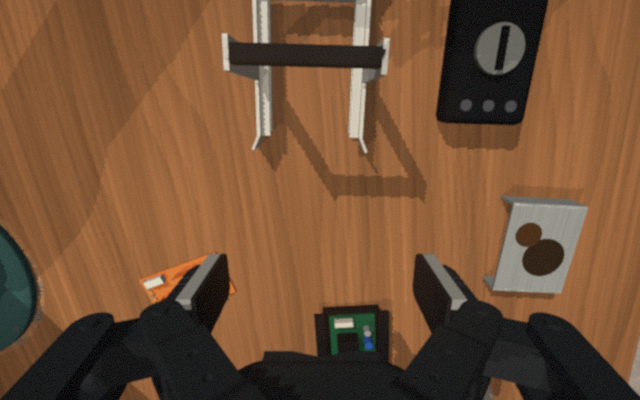

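w2c shows the tray's flange corners: near-left (290,122), near-right (377,140) and far-right (410,10) in full-image pixels, with the fin end near (325,183). w3 shows the carrier with its handle bar from (229,53) to (384,56) and the inner lip ends at the mouth at (271,135) and (349,137). It also shows the tray at the bottom.

```bash
cat > fit.py <<'E'
from h import *
from scipy.optimize import least_squares
def fit(C,P,U,x0):
    P=np.array(P,float)/1000;U=np.array(U,float)
    def w(x):
        c,s=np.cos(x[2]),np.sin(x[2]);return np.c_[x[0]+c*P[:,0]-s*P[:,1],x[1]+s*P[:,0]+c*P[:,1],P[:,2]]
    f=lambda x:(proj(C,w(x))-U).ravel()
    o=least_squares(f,x0,x_scale=[.01,.01,.05]);print("x,y,yaw",o.x[:2].round(4),np.degrees(o.x[2]).round(2),"res px",o.fun.reshape(-1,2).round(1).tolist());return o.x
E
python3 - <<'E'
from fit import *
a=cam("wrist",np.load("w2.npz"));b=cam("wrist",np.load("w3.npz"))
t=fit(a,[[-52,-69,18],[52,-69,18],[52,69,18]],[[290,122],[376.7,140],[410,10]],[.57,-.167,0])
c=fit(b,[[-45,-70,26],[45,-70,26],[-55,0,144],[55,0,144]],[[271,135],[349,137],[229,53],[384,55]],[.543,.212,0])
def pt(x,p):
    k,s=np.cos(x[2]),np.sin(x[2]);return [x[0]+k*p[0]-s*p[1],x[1]+s*p[0]+k*p[1]]
print("fin",pt(t,[0,-.115]),"mouth",pt(c,[0,-.07]),"fin home",pt(c,[0,-.114]))
print(proj(a,[pt(t,[x,y])+[z] for x,y,z in[(-.007,-.128,.044),(.007,-.128,.044),(-.007,-.102,.044)]]))
t2=cam("top");print("top check tray,handle",proj(t2,[pt(t,[0,0])+[.02],pt(c,[0,0])+[.144]]))
E
```

```text
x,y,yaw [ 0.5687 -0.1691] -1.48 res px [[-1.0, 0.3], [0.4, 0.7], [0.5, -0.8]]
x,y,yaw [0.5469 0.2164] -6.25 res px [[0.0, 0.2], [1.2, -0.3], [0.1, -0.5], [-0.9, 0.6]]
fin [np.float64(0.5657114235165795), np.float64(-0.28410216045366604)] mouth [np.float64(0.5392579351037828), np.float64(0.146830988753628)] fin home [np.float64(0.5344642292286855), np.float64(0.10309290027249912)]
[[317.10803649 184.57800356]
 [329.2366516  186.982968  ]
 [321.734863   162.27102071]]
top check tray,handle [[388.78243891 193.00849698]
 [260.38111542 195.47444795]]
```

Emit:
arm_command([
  {"dr": [0, 0, -0.5], "offset": [-4, 0.6, 0], "fingers": 1},
  {"dr": [0, 0, -1], "offset": [-9, 1.2, 0], "fingers": 1},
  {"dr": [0, 0, -1.5], "offset": [-14, 2, 0], "fingers": 1},
  {"dr": [0, 0, -2], "offset": [-19, 2.6, 0], "fingers": 1},
  {"dr": [0, 0, -2.5], "offset": [-24, 3.3, 0], "fingers": 1},
  {"dr": [0, 0, -3], "offset": [-29, 4, 0], "fingers": 1},
  {"dr": [0, 0, -3.7], "offset": [-34, 4.6, 0], "fingers": 1},
  {"dr": [0, 0, -3.7], "offset": [-38.9, 5.24, 0], "fingers": 1},
])

```text
time_s: 4.4
position: [0.564, -0.2871, 0.2544]
orientation: [[0.026, 1.0, 0.0], [1.0, -0.026, 0.001], [0.001, 0.0, -1.0]]
contact_force: [0.6, 0.1, 1.2]
gripper_width: 0.0855
gripper_force: 0.0
```

Emit:
arm_command([
  {"dr": [0, 0, 0], "offset": [0, 0, 0.5], "fingers": 1},
  {"dr": [0, 0, 0], "offset": [0, 0, 3], "fingers": 1},
  {"dr": [0, 0, 0], "offset": [0, 0, 6], "fingers": 1},
  {"dr": [0, 0, 0], "offset": [0, 0, 9], "fingers": 1},
  {"dr": [0, 0, 0], "offset": [0, 0, 11], "fingers": 1},
  {"dr": [0, 0, 0], "offset": [0, 0, 13], "fingers": 1},
  {"dr": [0, 0, 0], "offset": [0, 0, 14], "fingers": 1},
  {"dr": [0, 0, 0], "offset": [0, 0, 14], "fingers": 1},
])

```text
time_s: 5.2
position: [0.5638, -0.285, 0.1135]
orientation: [[0.029, 1.0, -0.001], [1.0, -0.029, 0.001], [0.001, -0.001, -1.0]]
contact_force: [-0.2, -0.0, -0.3]
gripper_width: 0.0854
gripper_force: 0.0
```

Run:
```python
from h import *
s=r.read_state();R=s["orientation"];print(s["time_s"],s["position"],R.round(3),s["joints"])
print("cm to fin",100*R.T@(np.array([.5657,-.2841,.022])-s["position"]), "az",np.degrees(np.arctan2(R[1,0],R[0,0])))
im=r.grab_frame("wrist")[:,:,::-1];cv2.imwrite("pics/w4.png",im)
print(proj(cam("wrist",s),[[.5657-.007,-.2841-.013,.044],[.5657+.007,-.2841-.013,.044],[.5657,-.2841+.013,.044]]))
```

```text
5.2 [ 0.56382484 -0.28498731  0.11347842] [[ 0.029  1.    -0.001]
 [ 1.    -0.029  0.001]
 [ 0.001 -0.001 -1.   ]] [ -7.6785494   40.74869737  45.607281    98.24279319 -34.22916514
  55.98935078  49.2631026 ]
cm to fin [0.08854089 0.19842857 9.14761362] az 88.32596833656157
[[315.90146108 232.20986804]
 [335.8548466  231.7017727 ]
 [324.94407922 196.48113561]]
```

View pics/w4.png

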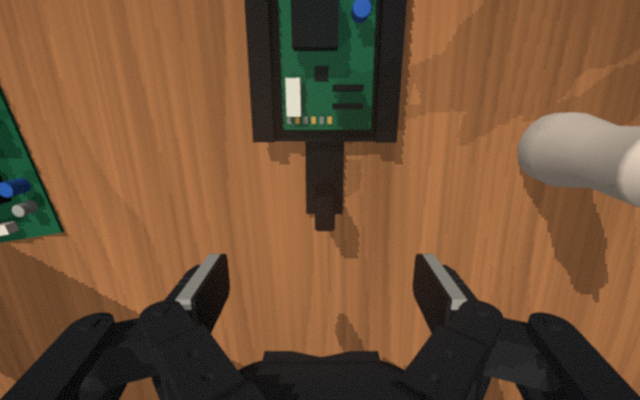

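The fin's near end at (316–335, 231) matches the prediction, so I'm descending and gripping.

Emit:
arm_command([
  {"dr": [0, 0, 0], "offset": [0.1, 0.2, 1], "fingers": 1},
  {"dr": [0, 0, 0], "offset": [0.1, 0.2, 3], "fingers": 1},
  {"dr": [0, 0, 0], "offset": [0.1, 0.2, 5], "fingers": 1},
  {"dr": [0, 0, 0], "offset": [0.1, 0.2, 7], "fingers": 1},
  {"dr": [0, 0, 0], "offset": [0.1, 0.2, 8.3], "fingers": 1},
  {"dr": [0, 0, 0], "offset": [0.1, 0.2, 9], "fingers": 1},
  {"dr": [0, 0, 0], "offset": [0.1, 0.2, 9.1], "fingers": 0.8},
  {"dr": [0, 0, 0], "offset": [0.1, 0.2, 9.1], "fingers": 0.6},
], newtons=30)

```text
time_s: 6.05
position: [0.5666, -0.2847, 0.0238]
orientation: [[0.032, 0.999, 0.0], [0.999, -0.032, -0.0], [-0.0, 0.0, -1.0]]
contact_force: [-0.5, 0.3, 0.6]
gripper_width: 0.0593
gripper_force: 0.0
```

Emit:
arm_command([
  {"dr": [0, 0, 0], "offset": [0, 0, 0], "fingers": 0.4},
  {"dr": [0, 0, 0], "offset": [0, 0, 0], "fingers": 0.3},
  {"dr": [0, 0, 0], "offset": [0, 0, 0], "fingers": 0.2},
  {"dr": [0, 0, 0], "offset": [0, 0, 0], "fingers": 0},
  {"dr": [0, 0, 0], "offset": [0, 0, 0], "fingers": 0},
  {"dr": [0, 0, 0], "offset": [0, 0, 0], "fingers": 0},
  {"dr": [0, 0, 0], "offset": [0, 0, 0], "fingers": 0},
  {"dr": [0, 0, 0], "offset": [0, 0, 0], "fingers": 0},
], newtons=30)

```text
time_s: 6.85
position: [0.5666, -0.2845, 0.0238]
orientation: [[0.032, 1.0, 0.001], [1.0, -0.032, -0.0], [-0.0, 0.001, -1.0]]
contact_force: [-1.7, 0.4, 6.5]
gripper_width: 0.0132
gripper_force: 30.1
```

Run:
```python
from h import *
s=r.read_state();R=s["orientation"];p=s["position"];print(s["time_s"],p,R.round(4),s["joints"].round(1),s["gripper_width"],s["contact_force"])
az=np.degrees(np.arctan2(R[1,0],R[0,0]));yaw=np.radians(-6.25);y=np.array([-np.sin(yaw),np.cos(yaw),0]);m=np.array([.5469,.2164,p[2]])
# tray grip offset along tray y relative to fin point (tray origin = fin+115mm)
off=np.array([.5657,-.2841])-p[:2];print("off",off,"az",az)
g=lambda d: m+y*(d)  # TCP world
for d in(-.070-.115-.069-.045,-.1145): print("tool cm",100*R.T@(g(d)-p),"turn z",az-83.75)
```

```text
6.85 [ 0.56658514 -0.28450514  0.02377612] [[ 3.150e-02  9.995e-01  6.000e-04]
 [ 9.995e-01 -3.150e-02 -1.000e-04]
 [-1.000e-04  6.000e-04 -1.000e+00]] [ -4.4  47.4  40.3  99.6 -39.7  48.2  52.7] 0.01321776531816043 [-1.73265681  0.37667601  6.54861719]
off [-0.00088514  0.00040514] az 88.19392485881093
tool cm [ 2.01934790e+01 -5.86297619e+00 -5.73496957e-03] turn z 4.443924858810931
tool cm [ 3.85880116e+01 -4.43340688e+00 -6.88825527e-03] turn z 4.443924858810931
```

Emit:
arm_command([
  {"dr": [0, 0, 0], "offset": [0.5, -0.1, -0.1], "fingers": 0},
  {"dr": [0, 0, 0.5], "offset": [2.5, -0.7, -0.1], "fingers": 0},
  {"dr": [0, 0, 1.2], "offset": [5.5, -1.6, -0.1], "fingers": 0},
  {"dr": [0, 0, 2], "offset": [9, -2.6, -0.1], "fingers": 0},
  {"dr": [0, 0, 2.8], "offset": [12.5, -3.6, -0.1], "fingers": 0},
  {"dr": [0, 0, 3.6], "offset": [16, -4.6, -0.1], "fingers": 0},
  {"dr": [0, 0, 4.2], "offset": [18.5, -5.4, -0.1], "fingers": 0},
  {"dr": [0, 0, 4.44], "offset": [20.2, -5.86, -0.1], "fingers": 0},
], newtons=30)

```text
time_s: 7.65
position: [0.5133, -0.0782, 0.0241]
orientation: [[0.107, 0.994, -0.001], [0.994, -0.107, 0.001], [0.001, -0.001, -1.0]]
contact_force: [0.4, -0.8, -2.1]
gripper_width: 0.0135
gripper_force: 29.3
```

Run:
```python
from h import *
s=r.read_state();R=s["orientation"];p=s["position"];print(s["time_s"],p,s["joints"].round(1),s["gripper_width"],s["contact_force"])
az=np.degrees(np.arctan2(R[1,0],R[0,0]));yaw=np.radians(-6.25);y=np.array([-np.sin(yaw),np.cos(yaw),0]);m=np.array([.5469,.2164,p[2]])
for d in(-.1145,): print("tool cm",100*R.T@(m+y*d-p),"turn z",az-83.75)
cv2.imwrite("pics/w5.png",r.grab_frame("wrist")[:,:,::-1])
t=r.grab_frame("top")[:,:,::-1];w=cv2.imread("pics/w5.png");w=cv2.resize(w,(480,300))
c=cv2.resize(t[155:235,230:410],(720,320),interpolation=cv2.INTER_CUBIC)
o=np.zeros((600,720,3),np.uint8);o[:320]=c;o[320:,100:548]=cv2.resize(w,(448,280));cv2.imwrite("pics/m5.png",o)
```

```text
7.65 [ 0.51331272 -0.07819361  0.024142  ] [-27.9  39.5  42.4 116.5 -41.7  40.2  35.3] 0.013472055509847132 [ 0.38629064 -0.81007223 -2.07846432]
tool cm [1.81997146e+01 1.56910515e-01 1.19585739e-02] turn z 0.07959974153509108
```

View pics/m5.png

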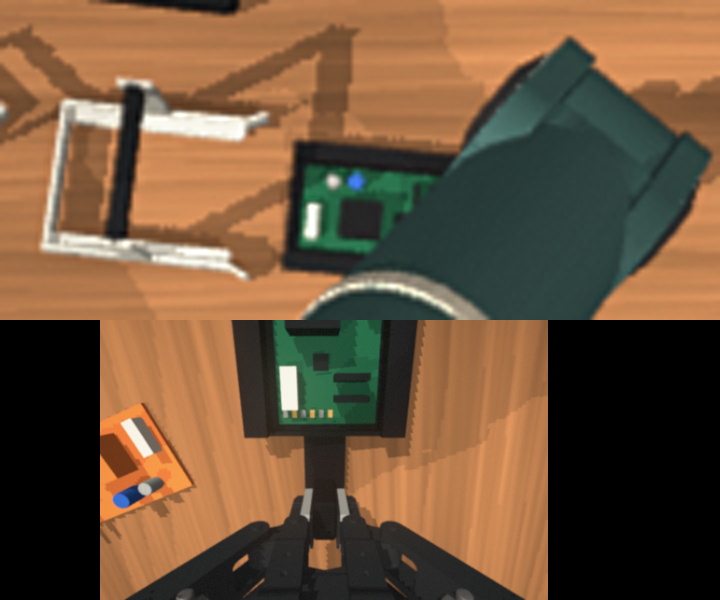

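The top view shows the tray's leading corners at about (304,190) and (301,222) and the carrier's flare tips at (297,184) and (292,224). The tray is centred in front of the mouth. I'll check this numerically.

Run:
```python
from fit import *
s=r.read_state();R=s["orientation"];p=s["position"];C=cam("top")
az=np.arctan2(R[1,0],R[0,0]);yaw=az-np.pi/2
u=np.array([np.cos(az),np.sin(az)]);v=np.array([u[1],-u[0]])
o=p[:2]+.115*u
print("tray pred",proj(C,[[*(o+x*v+.069*u),.018] for x in(.052,-.052)]))
c=np.array([.5469,.2164]);k=np.radians(83.75);u=np.array([np.cos(k),np.sin(k)]);v=np.array([u[1],-u[0]])
print("flare pred",proj(C,[[*(c+x*v-.086*u),z] for x in(.066,-.066) for z in (.026,.032)]))
print("back pred",proj(C,[[*(c+x*v+.074*u),.032] for x in(.059,-.059)]))
print("to go cm",100*R.T@(np.r_[c+u*-.1145,p[2]]-p),p)
```

```text
tray pred [[303.80835605 189.10510296]
 [300.43987166 221.77945485]]
flare pred [[296.12228255 182.99424379]
 [295.99729179 182.64920344]
 [291.52336024 224.69374355]
 [291.37174005 224.56232792]]
back pred [[245.07327205 179.94140548]
 [240.09070227 217.29335146]]
to go cm [18.1360785   0.17919676  0.02218958] [ 0.51351671 -0.07757891  0.02400818]
```

Emit:
arm_command([
  {"dr": [0, 0, 0], "offset": [0.2, 0.1, 0], "fingers": 0},
  {"dr": [0, 0, 0], "offset": [1, 0.2, 0], "fingers": 0},
  {"dr": [0, 0, 0], "offset": [2.2, 0.2, 0], "fingers": 0},
  {"dr": [0, 0, 0], "offset": [3.5, 0.2, 0], "fingers": 0},
  {"dr": [0, 0, 0], "offset": [4.5, 0.2, 0], "fingers": 0},
  {"dr": [0, 0, 0], "offset": [5.5, 0.2, 0], "fingers": 0},
  {"dr": [0, 0, 0], "offset": [6.5, 0.2, 0], "fingers": 0},
  {"dr": [0, 0, 0], "offset": [7.5, 0.2, 0], "fingers": 0},
], newtons=30)

```text
time_s: 8.55
position: [0.5244, -0.0055, 0.0243]
orientation: [[0.109, 0.994, 0.0], [0.994, -0.109, -0.0], [-0.0, 0.0, -1.0]]
contact_force: [-0.8, -0.3, -1.8]
gripper_width: 0.0131
gripper_force: 29.3
```

Emit:
arm_command([
  {"dr": [0, 0, 0], "offset": [0.8, 0, 0], "fingers": 0},
  {"dr": [0, 0, 0], "offset": [1.7, 0, 0], "fingers": 0},
  {"dr": [0, 0, 0], "offset": [2.6, 0, 0], "fingers": 0},
  {"dr": [0, 0, 0], "offset": [3.5, 0, 0], "fingers": 0},
  {"dr": [0, 0, 0], "offset": [4.4, 0, 0], "fingers": 0},
  {"dr": [0, 0, 0], "offset": [5.2, 0, 0], "fingers": 0},
  {"dr": [0, 0, 0], "offset": [5.8, 0, 0], "fingers": 0},
  {"dr": [0, 0, 0], "offset": [6, 0, 0], "fingers": 0},
], newtons=30)

```text
time_s: 9.35
position: [0.5309, 0.054, 0.0243]
orientation: [[0.108, 0.994, -0.0], [0.994, -0.108, 0.0], [0.0, -0.0, -1.0]]
contact_force: [-0.2, -0.5, -1.6]
gripper_width: 0.0133
gripper_force: 29.3
```

Run:
```python
from h import *
s=r.read_state();R=s["orientation"];p=s["position"];print(s["time_s"],p,s["joints"].round(1),s["gripper_width"],s["contact_force"],s["torque"])
c=np.array([.5469,.2164]);k=np.radians(83.75);u=np.array([np.cos(k),np.sin(k)])
print("to go cm",100*R.T@(np.r_[c+u*-.1145,p[2]]-p))
cv2.imwrite("pics/t6.png",r.grab_frame("top")[:,:,::-1])
```

```text
9.35 [0.53091934 0.05404842 0.02427006] [-42.3  40.8  42.9 114.5 -42.1  41.4  20.8] 0.013309145770007146 [-0.17172832 -0.48756876 -1.59997095] [-0.27367622  0.00796768  0.00502523]
to go cm [ 4.86275684e+00 -1.75659714e-01  1.31773025e-04]
```

Emit:
arm_command([
  {"dr": [0, 0, 0], "offset": [0.6, 0, 0], "fingers": 0},
  {"dr": [0, 0, 0], "offset": [1.3, -0.1, 0], "fingers": 0},
  {"dr": [0, 0, 0], "offset": [2, -0.1, 0], "fingers": 0},
  {"dr": [0, 0, 0], "offset": [2.6, -0.1, 0], "fingers": 0},
  {"dr": [0, 0, 0], "offset": [3.2, -0.1, 0], "fingers": 0},
  {"dr": [0, 0, 0], "offset": [3.7, -0.1, 0], "fingers": 0},
  {"dr": [0, 0, 0], "offset": [4, -0.1, 0], "fingers": 0},
  {"dr": [0, 0, 0], "offset": [4.2, -0.1, 0], "fingers": 0},
], newtons=30)

```text
time_s: 10.2
position: [0.5345, 0.0954, 0.0243]
orientation: [[0.109, 0.994, 0.0], [0.994, -0.109, -0.0], [-0.0, 0.0, -1.0]]
contact_force: [-0.5, -0.4, -2.7]
gripper_width: 0.0136
gripper_force: 29.3
```

Emit:
arm_command([
  {"dr": [0, 0, 0], "offset": [0.15, 0, 0], "fingers": 0},
  {"dr": [0, 0, 0], "offset": [0.3, 0, 0], "fingers": 0},
  {"dr": [0, 0, 0], "offset": [0.45, 0, 0], "fingers": 0},
  {"dr": [0, 0, 0], "offset": [0.6, 0, 0], "fingers": 0},
  {"dr": [0, 0, 0], "offset": [0.7, 0, 0], "fingers": 0},
  {"dr": [0, 0, 0], "offset": [0.8, 0, 0], "fingers": 0},
  {"dr": [0, 0, 0], "offset": [0.9, 0, 0], "fingers": 0},
  {"dr": [0, 0, 0], "offset": [1, 0, 0], "fingers": 0},
], newtons=30)

```text
time_s: 11.0
position: [0.5355, 0.1049, 0.0243]
orientation: [[0.109, 0.994, 0.0], [0.994, -0.109, -0.0], [-0.0, 0.0, -1.0]]
contact_force: [0.3, -2.2, -2.5]
gripper_width: 0.0138
gripper_force: 29.3
```

Run:
```python
from h import *
s=r.read_state();R=s["orientation"];p=s["position"];print(s["time_s"],p,s["joints"].round(1),s["gripper_width"],s["contact_force"],s["torque"])
c=np.array([.5469,.2164]);k=np.radians(83.75);u=np.array([np.cos(k),np.sin(k)])
print("to go cm",100*R.T@(np.r_[c+u*-.1145,p[2]]-p))
t=r.grab_frame("top")[:,:,::-1];cv2.imwrite("pics/t7.png",t)
# image shift of the carrier (left part) between t6/t2 and t7
a=cv2.cvtColor(cv2.imread("pics/t2.png"),6).astype(np.float32);b=cv2.cvtColor(t.copy(),6).astype(np.float32)
for f in("t2","t6"):
    a=cv2.cvtColor(cv2.imread(f"pics/{f}.png"),6).astype(np.float32)
    best=cv2.matchTemplate(b[165:235,225:285],a[176:222,238:252],cv2.TM_CCOEFF_NORMED);_,q,_,l=cv2.minMaxLoc(best);print(f,q,l[0]-13,l[1]-11, best[l[1],l[0]-1:l[0]+2])
```

```text
11.0 [0.53551186 0.10493757 0.02430695] [-47.2  41.7  43.  112.8 -42.2  42.4  15.2] 0.0138176281201037 [ 0.3425117  -2.2197081  -2.53093146] [-0.66288575  0.1397189  -0.01656938]
to go cm [-2.46050840e-01 -8.13418075e-02  6.94678779e-05]
t2 0.7133892774581909 -1 0 [0.5665723  0.7133893  0.58311343]
t6 0.717981219291687 -1 0 [0.5842687 0.7179812 0.5619138]
```

Emit:
arm_command([
  {"dr": [0, 0, 0], "offset": [0.1, 0, 0], "fingers": 0},
  {"dr": [0, 0, 0], "offset": [0.2, 0, 0], "fingers": 0},
  {"dr": [0, 0, 0], "offset": [0.3, 0, 0], "fingers": 0},
  {"dr": [0, 0, 0], "offset": [0.4, 0, 0], "fingers": 0},
  {"dr": [0, 0, 0], "offset": [0.5, 0, 0], "fingers": 0},
  {"dr": [0, 0, 0], "offset": [0.6, 0, 0], "fingers": 0},
  {"dr": [0, 0, 0], "offset": [0.6, 0, 0], "fingers": 0},
  {"dr": [0, 0, 0], "offset": [0.6, 0, 0], "fingers": 0},
], newtons=30)

```text
time_s: 11.85
position: [0.5362, 0.1113, 0.0243]
orientation: [[0.109, 0.994, 0.0], [0.994, -0.109, 0.0], [0.0, 0.0, -1.0]]
contact_force: [-0.5, 0.4, -2.6]
gripper_width: 0.0133
gripper_force: 29.3
```

Run:
```python
from h import *
s=r.read_state();R=s["orientation"];p=s["position"];print(s["time_s"],p,s["contact_force"],s["torque"])
t=r.grab_frame("top")[:,:,::-1];cv2.imwrite("pics/t8.png",t)
b=cv2.resize(cv2.cvtColor(t.copy(),6),None,fx=5,fy=5,interpolation=cv2.INTER_CUBIC)
for f in("t2","t6","t7"):
    a=cv2.resize(cv2.cvtColor(cv2.imread(f"pics/{f}.png"),6),None,fx=5,fy=5,interpolation=cv2.INTER_CUBIC)
    best=cv2.matchTemplate(b[165*5:235*5,225*5:285*5],a[176*5:222*5,238*5:252*5],cv2.TM_CCOEFF_NORMED);_,q,_,l=cv2.minMaxLoc(best);print(f,q,l[0]/5-13,l[1]/5-11)
```

```text
11.85 [0.5362441  0.11130152 0.02430894] [-0.48049393  0.40705369 -2.57035002] [-0.30009892 -0.01089334 -0.01194626]
t2 0.6990429162979126 -3.0 -0.40000000000000036
t6 0.7055779099464417 -3.0 -0.40000000000000036
t7 0.9875770211219788 -2.0 -0.1999999999999993
```

The carrier moved together with the last 6 mm of push (2 px in the top view), so the tray is home against the stop. Releasing and rising.

Emit:
arm_command([
  {"dr": [0, 0, 0], "offset": [0, 0, 0], "fingers": 0.3},
  {"dr": [0, 0, 0], "offset": [0, 0, 0], "fingers": 0.5},
  {"dr": [0, 0, 0], "offset": [0, 0, 0], "fingers": 0.6},
  {"dr": [0, 0, 0], "offset": [0, 0, 0], "fingers": 0.6},
  {"dr": [0, 0, 0], "offset": [0, 0, 0], "fingers": 0.6},
  {"dr": [0, 0, 0], "offset": [0, 0, -0.5], "fingers": 0.6},
  {"dr": [0, 0, 0], "offset": [0, 0, -2], "fingers": 0.6},
  {"dr": [0, 0, 0], "offset": [0, 0, -4], "fingers": 0.6},
], newtons=30)

```text
time_s: 12.7
position: [0.536, 0.1108, 0.0653]
orientation: [[0.109, 0.994, -0.001], [0.994, -0.109, -0.001], [-0.001, -0.001, -1.0]]
contact_force: [-0.0, 1.0, 0.7]
gripper_width: 0.0512
gripper_force: 0.0
```

Emit:
arm_command([
  {"dr": [0, 0, 0], "offset": [0, 0, -3], "fingers": 0.8},
  {"dr": [0, 0, 0], "offset": [0, 0, -6], "fingers": 0.9},
  {"dr": [0, 0, 0], "offset": [0, 0, -9], "fingers": 1},
  {"dr": [0, 0, 0], "offset": [0, 0, -12], "fingers": 1},
  {"dr": [0, 0, 0], "offset": [0, 0, -15], "fingers": 1},
  {"dr": [0, 0, 0], "offset": [0, 0, -18], "fingers": 1},
  {"dr": [0, 0, 0], "offset": [0, 0, -20], "fingers": 1},
  {"dr": [0, 0, 0], "offset": [0, 0, -21], "fingers": 1},
])

```text
time_s: 13.5
position: [0.5365, 0.1107, 0.2768]
orientation: [[0.11, 0.994, 0.002], [0.994, -0.11, 0.001], [0.001, 0.002, -1.0]]
contact_force: [-1.0, -0.5, -0.3]
gripper_width: 0.0854
gripper_force: 0.0
```

Emit:
arm_command([
  {"dr": [0, 0, -8], "offset": [1.5, 0, 0], "fingers": 1},
  {"dr": [0, 0, -16], "offset": [3, 0, 0], "fingers": 1},
  {"dr": [0, 0, -24], "offset": [5, 0, 0], "fingers": 1},
  {"dr": [0, 0, -32], "offset": [7, 0, 0], "fingers": 1},
  {"dr": [0, 0, -40], "offset": [9, 0, 0], "fingers": 1},
  {"dr": [0, 0, -48], "offset": [10.5, 0, 0], "fingers": 1},
  {"dr": [0, 0, -56], "offset": [11.5, 0, 0], "fingers": 1},
  {"dr": [0, 0, -64], "offset": [11.5, 0, 0], "fingers": 1},
])

```text
time_s: 14.3
position: [0.5483, 0.2266, 0.274]
orientation: [[-0.85, 0.528, -0.001], [0.528, 0.85, -0.001], [0.0, -0.001, -1.0]]
contact_force: [0.1, 0.0, -0.2]
gripper_width: 0.0855
gripper_force: 0.0
```

Emit:
arm_command([
  {"dr": [0, 0, -8], "offset": [0, 0, 0], "fingers": 1},
  {"dr": [0, 0, -16], "offset": [0, 0, 0], "fingers": 1},
  {"dr": [0, 0, -22], "offset": [0, 0, 0], "fingers": 1},
  {"dr": [0, 0, -26], "offset": [0, 0, 0], "fingers": 1},
  {"dr": [0, 0, -26], "offset": [0, 0, 0], "fingers": 1},
  {"dr": [0, 0, -26], "offset": [0, 0, 0], "fingers": 1},
  {"dr": [0, 0, -26], "offset": [0, 0, 0], "fingers": 1},
  {"dr": [0, 0, -26], "offset": [0, 0, 0], "fingers": 1},
])

```text
time_s: 15.1
position: [0.5486, 0.2254, 0.2743]
orientation: [[-0.994, 0.11, -0.0], [0.11, 0.994, -0.0], [0.0, -0.0, -1.0]]
contact_force: [-0.0, 0.3, 0.7]
gripper_width: 0.0856
gripper_force: 0.0
```

Run:
```python
from h import *
s=r.read_state();R=s["orientation"];p=s["position"];print(s["time_s"],p,R.round(3),s["joints"].round(1))
C=cam("wrist",s);im=r.grab_frame("wrist")[:,:,::-1].copy()
np.savez("w9",position=p,orientation=R);cv2.imwrite("pics/w9.png",im)
t=r.grab_frame("top")[:,:,::-1];cv2.imwrite("pics/t9.png",t)
c=np.array([.5487,.2250]);k=np.radians(83.75);u=np.array([np.cos(k),np.sin(k)]);v=np.array([u[1],-u[0]])
q=proj(C,[[*(c+x*v+y*u),.144] for x in(-.055,.055) for y in(-.007,.007)]);print(q)
print("handle cm",100*R.T@(np.r_[c,.127]-p),"turn",np.degrees(np.arctan2(R[1,0],R[0,0]))-173.75)
o=np.zeros((600,640,3),np.uint8);o[:400]=im;o[400:600,:450]=cv2.resize(t[160:227,220:370],(450,200),interpolation=cv2.INTER_CUBIC);cv2.imwrite("pics/m9.png",o)
```

```text
15.1 [0.54864    0.22539141 0.2742651 ] [[-0.994  0.11  -0.   ]
 [ 0.11   0.994 -0.   ]
 [ 0.    -0.    -1.   ]] [-54.4  22.1  37.9  95.9 -14.5  67.   70.9]
[[311.04552843 128.2526412 ]
 [328.04178608 128.23868397]
 [312.2201712  249.58711444]
 [327.34644182 249.57756673]]
handle cm [-1.07794351e-02 -3.40786067e-02  1.47265203e+01] turn -0.06396326800356178
```

View pics/m9.png

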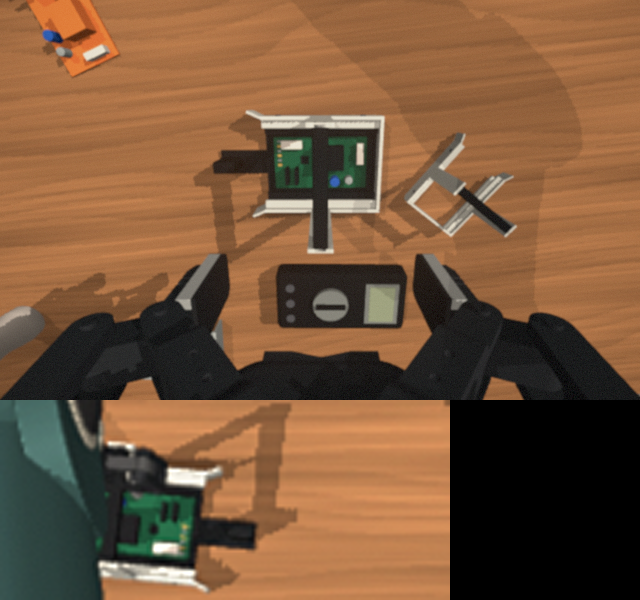

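The tray sits flush at the back stop with the board in it. The handle bar at columns 312–328, down to row 249, matches the prediction, so I'm descending and gripping.

Emit:
arm_command([
  {"dr": [0, 0, 0], "offset": [0, 0, 1], "fingers": 1},
  {"dr": [0, 0, 0], "offset": [0, 0, 3], "fingers": 1},
  {"dr": [0, 0, 0], "offset": [0, 0, 6], "fingers": 1},
  {"dr": [0, 0, 0], "offset": [0, 0, 9], "fingers": 1},
  {"dr": [0, 0, 0], "offset": [0, 0, 11.5], "fingers": 1},
  {"dr": [0, 0, 0], "offset": [0, 0, 13.5], "fingers": 1},
  {"dr": [0, 0, 0], "offset": [0, 0, 14.5], "fingers": 1},
  {"dr": [0, 0, 0], "offset": [0, 0, 14.7], "fingers": 1},
])

```text
time_s: 16.0
position: [0.5482, 0.2251, 0.1261]
orientation: [[-0.994, 0.109, -0.001], [0.109, 0.994, -0.001], [0.001, -0.001, -1.0]]
contact_force: [-0.3, 0.1, 0.4]
gripper_width: 0.0853
gripper_force: 0.0
```

Emit:
arm_command([
  {"dr": [0, 0, 0], "offset": [0, 0, 0], "fingers": 0.8},
  {"dr": [0, 0, 0], "offset": [0, 0, 0], "fingers": 0.6},
  {"dr": [0, 0, 0], "offset": [0, 0, 0], "fingers": 0.4},
  {"dr": [0, 0, 0], "offset": [0, 0, 0], "fingers": 0.3},
  {"dr": [0, 0, 0], "offset": [0, 0, 0], "fingers": 0.2},
  {"dr": [0, 0, 0], "offset": [0, 0, 0], "fingers": 0.1},
  {"dr": [0, 0, 0], "offset": [0, 0, 0], "fingers": 0},
  {"dr": [0, 0, 0], "offset": [0, 0, 0], "fingers": 0},
], newtons=60)

```text
time_s: 16.8
position: [0.5488, 0.225, 0.1275]
orientation: [[-0.994, 0.109, 0.0], [0.109, 0.994, -0.0], [-0.0, -0.0, -1.0]]
contact_force: [-2.3, -3.5, 6.2]
gripper_width: 0.0127
gripper_force: 59.0
```

Emit:
arm_command([
  {"dr": [0, 0, 0], "offset": [0, 0, 0], "fingers": 0},
  {"dr": [0, 0, 0], "offset": [0, 0, 0], "fingers": 0},
  {"dr": [0, 0, 0], "offset": [0, 0, 0], "fingers": 0},
  {"dr": [0, 0, 0], "offset": [0, 0, 0], "fingers": 0},
  {"dr": [0, 0, 0], "offset": [0, 0, -0.1], "fingers": 0},
  {"dr": [0, 0, 0], "offset": [0, 0, -0.2], "fingers": 0},
  {"dr": [0, 0, 0], "offset": [0, 0, -0.3], "fingers": 0},
  {"dr": [0, 0, 0], "offset": [0, 0, -0.5], "fingers": 0},
], newtons=100)

```text
time_s: 17.6
position: [0.5484, 0.2254, 0.132]
orientation: [[-0.994, 0.109, -0.001], [0.109, 0.994, -0.0], [0.001, -0.0, -1.0]]
contact_force: [-0.5, -0.1, -7.0]
gripper_width: 0.0121
gripper_force: 97.6
```

Emit:
arm_command([
  {"dr": [0, 0, 0], "offset": [0, 0, -0.3], "fingers": 0},
  {"dr": [0, 0, 0], "offset": [0, 0, -0.8], "fingers": 0},
  {"dr": [0, 0, 0], "offset": [0, 0, -1.4], "fingers": 0},
  {"dr": [0, 0, 0], "offset": [0, 0, -2], "fingers": 0},
  {"dr": [0, 0, 0], "offset": [0, 0, -2.7], "fingers": 0},
  {"dr": [0, 0, 0], "offset": [0, 0, -3.4], "fingers": 0},
  {"dr": [0, 0, 0], "offset": [0, 0, -4.1], "fingers": 0},
  {"dr": [0, 0, 0], "offset": [0, 0, -4.8], "fingers": 0},
])

```text
time_s: 18.4
position: [0.5487, 0.2254, 0.181]
orientation: [[-0.994, 0.109, 0.0], [0.109, 0.994, 0.0], [-0.0, 0.0, -1.0]]
contact_force: [0.4, 0.1, -6.3]
gripper_width: 0.0125
gripper_force: 97.7
```

Emit:
arm_command([
  {"dr": [0, 0, 0], "offset": [0, 0, -0.7], "fingers": 0},
  {"dr": [0, 0, 0], "offset": [0, 0, -1.4], "fingers": 0},
  {"dr": [0, 0, 0], "offset": [0, 0, -2.1], "fingers": 0},
  {"dr": [0, 0, 0], "offset": [0, 0, -2.8], "fingers": 0},
  {"dr": [0, 0, 0], "offset": [0, 0, -3.4], "fingers": 0},
  {"dr": [0, 0, 0], "offset": [0, 0, -4], "fingers": 0},
  {"dr": [0, 0, 0], "offset": [0, 0, -4.5], "fingers": 0},
  {"dr": [0, 0, 0], "offset": [0, 0, -4.8], "fingers": 0},
])

```text
time_s: 19.2
position: [0.5488, 0.2254, 0.2288]
orientation: [[-0.994, 0.109, 0.0], [0.109, 0.994, 0.0], [-0.0, 0.0, -1.0]]
contact_force: [-0.3, 1.0, -7.8]
gripper_width: 0.0119
gripper_force: 97.7
```

Emit:
arm_command([
  {"dr": [0, 0, 0], "offset": [0, 0, 0], "fingers": 0},
  {"dr": [0, 0, 0], "offset": [0, 0, 0], "fingers": 0},
  {"dr": [0, 0, 0], "offset": [0, 0, 0], "fingers": 0},
  {"dr": [0, 0, 0], "offset": [0, 0, 0], "fingers": 0},
  {"dr": [0, 0, 0], "offset": [0, 0, 0], "fingers": 0},
  {"dr": [0, 0, 0], "offset": [0, 0, 0], "fingers": 0},
  {"dr": [0, 0, 0], "offset": [0, 0, 0], "fingers": 0},
  {"dr": [0, 0, 0], "offset": [0, 0, 0], "fingers": 0},
])

```text
time_s: 20.0
position: [0.5487, 0.2254, 0.2283]
orientation: [[-0.994, 0.109, 0.0], [0.109, 0.994, -0.0], [-0.0, -0.0, -1.0]]
contact_force: [0.5, 0.1, -7.1]
gripper_width: 0.012
gripper_force: 97.7
```

Run:
```python
from h import *
s=r.read_state();print(s["time_s"],s["position"],s["contact_force"],s["torque"],s["gripper_width"],s["orientation"].round(3).tolist())
w=r.grab_frame("wrist")[:,:,::-1];t=r.grab_frame("scene")[:,:,::-1]
o=np.zeros((600,640,3),np.uint8);o[:300,:480]=cv2.resize(w,(480,300));o[300:,:600]=cv2.resize(t[110:270,200:520],(600,300),interpolation=cv2.INTER_CUBIC);cv2.imwrite("pics/m10.png",o)
```

```text
20.0 [0.54870625 0.22537321 0.2282849 ] [ 0.53077503  0.09488134 -7.05673264] [ 0.00670442  0.00289995 -0.00279664] 0.011968952739140786 [[-0.994, 0.109, 0.0], [0.109, 0.994, -0.0], [-0.0, -0.0, -1.0]]
```

Run:
```python
from h import *
def meas(im):
    h=cv2.cvtColor(im,cv2.COLOR_BGR2HSV);m=cv2.inRange(h,(45,80,30),(85,255,255));m[260:]=0
    n,l,st,ce=cv2.connectedComponentsWithStats(cv2.dilate(m,np.ones((3,3))));k=[i for i in range(1,n) if st[i,4]>200];p=np.argwhere(np.isin(l,k))
    return p[:,1].min(),p[:,1].max(),p[:,0].min(),p[:,0].max()
c=np.array([.5487,.2250]);k=np.radians(83.75);u=np.array([np.cos(k),np.sin(k)]);v=np.array([u[1],-u[0]])
s=r.read_state();im=r.grab_frame("wrist")[:,:,::-1].copy()
w9=np.load("w9.npz")
for S,I,dz in((w9,cv2.imread("pics/w9.png"),0.),(s,im,.1013-.003)):
    q=proj(cam("wrist",S),[[*(c+x*v+(y+.001)*u),.005+dz] for x in(-.033,.033) for y in(-.059,.059)])
    print("pred",q.round(0).tolist(),"seen c0,c1,r0,r1",meas(I))
print(s["position"],s["contact_force"][2])
```

```text
pred [[274.0, 137.0], [367.0, 137.0], [276.0, 188.0], [365.0, 187.0]] seen c0,c1,r0,r1 (np.int64(272), np.int64(368), np.int64(135), np.int64(189))
pred [[250.0, 156.0], [392.0, 156.0], [254.0, 230.0], [387.0, 230.0]] seen c0,c1,r0,r1 (np.int64(247), np.int64(391), np.int64(154), np.int64(231))
[0.54869921 0.22537545 0.22829404] -7.95838528082944
```

```bash
python3 -c "
from cell import r
print(r.finish_job())"
```

```text
the job is handed in; nothing more can be done
None
```

I pushed the tray with its board home against the carrier's back stop, lifted the carrier about 10 cm by its handle, and handed the job in while holding it level and still, at about 20 s of the 72 s allowed.

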